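# Start the recording of the craft lesson

### The arm

A 7-joint arm with a two-finger parallel gripper is mounted at the origin on the work surface. World frame = base frame: x ahead of the robot, y to its left, z up, the work surface at z = 0. Lengths are in m, angles in rad, forces in N, time in s.
With the tool pointing down it reaches from about 0.4 to 0.85 m from the base axis. Payload 4.5 kg.
Tool frame: the origin (TCP) lies midway between the tips of the shut fingers; the grasp point (between the pads) lies 19 mm behind it; z points along the fingers, y is the direction in which the jaws open and shut (so a half turn about z gives the same grasp; the last joint's range is limited). The gripper opens to 88 mm and grips with 3 to 60 N. Pads are 18 mm wide; open, the fingers measure 123 mm over their backs; the gripper's body (75 mm by 187 mm) begins 45 mm behind the grasp point.
Start: joints at [1.356, 0.689, -0.195, 1.565, 0.157, 0.902, -0.215], TCP at [0.154, -0.606, 0.239] pointing down, gripper open.
Joint ranges: [-3.01, 3.01], [-0.46, 2.08], [-1.47, 1.51], [0.13, 2.56], [-1, 4.14], [0.04, 2.09], [-2.66, 2.66]. Speed limits (rad/s): [2.57, 2.57, 3.14, 3.14, 3.14, 3.14, 3.14].

### API

Orientations are given as a unit quaternion [x, y, z, w].
In Python, from plant import r gives the robot as it stands. The module is installed in compiled form; this text tells all that it offers.
- The arm moves only by the tool carry_out, never from a script. Its argument "commands" is a list of rows, each a list of 6 numbers: the shift along the tool's x, y, z in m, then the turn, a rotation vector about the tool's x, y, z in degrees. In form: [[dx, dy, dz, wx, wy, wz], ...]. A call has 1 to 12 rows; each row is the pose to reach, as a shift and turn from the pose commanded when the call began, along the tool's axes at that moment; what a row does not reach only later rows make up. A row lasts 1/10 s, in which the tool goes at most 50 mm and 8.59 degrees, less where a joint would pass 70% of its speed; a pose out of reach is approached as far as the arm can. A call with a gripper value outside its range is refused whole. "fingers" is the closure in counts, from 0 (fully open) to 255 (shut), set as the call begins (left out, the last holds). The fingers move at their own pace and stop on an object; "grip_force" is the grip in N (left out, the last holds). Time passes only in rows, so rows that repeat a pose let the fingers close. It gives the time, the measured TCP pose, the force and the opening at its end, in the units of the state.
- r.get_state(): the state, without advancing time (a new reading comes with each control period).
- r.snapshot(name): name is "side" or "top"; returns a dict with "img" (384x512x3 uint8, blue, green, red), "intrinsics" (3x3 intrinsics, pixels), "k1" (the pictures are not rectified: a ray, as slopes to the right and down, at radius r is drawn at 1 + k1 r^2 times it, then the intrinsics apply), "extrinsics" (4x4, takes a point from camera to world coordinates). Camera axes: x right, y down, z forward; pixel columns grow to the right and rows downward; lengths in m; the calibration is good to about 2 mm. A picture is of the moment at which its call begins. There is no depth.
- r.finish_job(): hands the job in, once; it reports no verdict.
Trained networks look in a picture, given as the dict that the camera call returned (one of the last four; its "shot" number tells which), for a name from the list of things; names that differ only in an ending like _2 or _b are one class to them, and where a whole thing is asked for, a point or a joint stands for the part that bears it (a point fixed in the world has none). Each returns a list of dicts, best first, with "p" (0 to 1); they miss things now and then, are a little off and sometimes report something else, mostly with a low value. They report only what shows in the picture. A call takes as long as a camera call. They do not tell look-alikes from the thing itself.
- r.spot_in(picture, label): "xyz" ([x, y, z] in m, in world coordinates, good to about 4 mm: the middle of the surface that is visible of it).
- r.spot_point(picture, label): "xyz" ([x, y, z] in m, in world coordinates, good to about 4 mm: a listed point, or the origin of a listed thing).
The state is a dict: "clock": time; "q": joint angles; "qd": joint speeds; "joint_torque": joint torques, N m; "tool_pos": TCP position; "eef_rot": TCP orientation; "contact_force": force on the tool from outside, world axes, zero at the start; "moment": the same for the moment, N m; "opening": opening from 0.0 (shut) to 1.0 (fully open).
Only numpy, scipy, OpenCV 4.12 (cv2) and the standard library are available. Lean on these libraries where they do the work, as an engineer would, in place of code of your own. Each camera call takes 0.05 s, during which the arm holds its last target.

### The job

Start the table camera for the craft lesson by pressing the keys on the three control pads with the fingertips, one at a time: first green, then blue, then red, each fully down so that it stays down. Press gently, do not lift the pads or push them along the table, and leave the jar, glue stick, lighter and pliers where they are.

Things in the scene. Friction and masses are not known exactly. Their poses are not given: they have to be found in the camera images.
- pad_green: Loose round white control pad, 80 mm across and 24 mm tall, 0.25 to 0.5 kg, standing on the table, with the green push key in the middle of its top. Origin: centre of its underside; z up.
- green_top (a point): Centre of the flat top face of the green key (wakes the camera): a round green cap 46 mm across. Its top stands 44 mm above the table (20 mm proud of the pad) when up and 34 mm (10 mm proud) when the key is fully down and let go. The cap is cushioned: under the finger it sinks a further 0.4 mm per N, at most 6 mm (15 N), and springs back that much.
- key_green (a joint): Travel of the green key, m, straight down: 0 up, 0.010 fully down. It yields to about 3 N until it stops at 0.010, and stays where it is pushed, with no spring to raise it (the cap's cushion is not counted). Down past 0.006 counts as pressed.
- pad_blue: Loose round white control pad, 80 mm across and 24 mm tall, 0.25 to 0.5 kg, standing on the table, with the blue push key in the middle of its top. Origin: centre of its underside; z up.
- blue_top (a point): Centre of the flat top face of the blue key (chooses the overhead view): a round blue cap 46 mm across. Its top stands 44 mm above the table (20 mm proud of the pad) when up and 34 mm (10 mm proud) when the key is fully down and let go. The cap is cushioned: under the finger it sinks a further 0.4 mm per N, at most 6 mm (15 N), and springs back that much.
- key_blue (a joint): Travel of the blue key, m, straight down: 0 up, 0.010 fully down. It yields to about 3 N until it stops at 0.010, and stays where it is pushed, with no spring to raise it (the cap's cushion is not counted). Down past 0.006 counts as pressed.
- pad_red: Loose round white control pad, 80 mm across and 24 mm tall, 0.25 to 0.5 kg, standing on the table, with the red push key in the middle of its top. Origin: centre of its underside; z up.
- red_top (a point): Centre of the flat top face of the red key (starts the recording): a round red cap 46 mm across. Its top stands 44 mm above the table (20 mm proud of the pad) when up and 34 mm (10 mm proud) when the key is fully down and let go. The cap is cushioned: under the finger it sinks a further 0.4 mm per N, at most 6 mm (15 N), and springs back that much.
- key_red (a joint): Travel of the red key, m, straight down: 0 up, 0.010 fully down. It yields to about 3 N until it stops at 0.010, and stays where it is pushed, with no spring to raise it (the cap's cushion is not counted). Down past 0.006 counts as pressed.
- jar: Upright jar of amber beads with a metal lid, 51 mm across, 54 mm tall. Origin: centre of its underside. Leave alone.
- glue: Upright white, yellow and orange glue stick, 28 mm across, 72 mm tall. Origin: centre of its underside. Leave alone.
- lighter: Blue pocket lighter lying flat, 84 by 25 by 13 mm, long along its x. Origin: on the table, under its middle. Leave alone.
- pliers: Small black-handled pliers lying flat, 110 mm long along its x, up to 38 mm wide, 11 mm tall. Origin: on the table, under its middle. Leave alone.
Things that resemble listed ones, but are neither listed nor needed, are in the scene too. Leave any yellow look-alike of the pad_red alone.

How it is judged:
On the way, in this order (a step that is already met when the one before it is completed fails the run):
1. the green key is pressed down (value of joint key_green above 0.006 m), for 0.1 s.
2. the blue key is pressed down (value of joint key_blue above 0.006 m), for 0.1 s.
3. the red key is pressed down (value of joint key_red above 0.006 m), for 0.1 s.
At the end, for the whole second after the job is handed in: The green, blue and red keys are all down by more than 6 of their 10 mm; the pads stand flat on the table, at rest, within 20 mm of where they began; jar, glue stick, lighter and pliers are within 20 mm of where they began and have not fallen over (value of joint each of key_green, key_blue, key_red above 0.006 m and distance of each of pad_green, pad_blue, pad_red, jar, glue, lighter, pliers from where it was at the start of the episode below 0.02 m and height (world z) of each of pad_green, pad_blue, pad_red below 0.005 m and angle between each of pad_green, pad_blue, pad_red's own z axis and vertical below 0.1 rad and linear speed of each of pad_green, pad_blue, pad_red below 0.02 m/s and angle between each of jar, glue, lighter, pliers's own z axis and vertical below 0.15 rad); the robot touches nothing.
It fails at once if the blue key goes down (past 3 mm) before the green key is down (value of joint key_blue above 0.003 m and not (value of joint key_green above 0.006 m)).
It fails at once if the red key goes down (past 3 mm) before the green and blue keys are down (value of joint key_red above 0.003 m and (not (value of joint key_green above 0.006 m) or not (value of joint key_blue above 0.006 m))).
It fails at once if a pad is pressed or gripped harder than 25 N (contact force between any of the arm, the fingers and pad_green above 25 N or contact force between any of the arm, the fingers and pad_blue above 25 N or contact force between any of the arm, the fingers and pad_red above 25 N).
It fails at once if a pad is lifted, tipped or pushed more than 20 mm along the table (height (world z) of any of pad_green, pad_blue, pad_red above 0.01 m or angle between any of pad_green, pad_blue, pad_red's own z axis and vertical above 0.25 rad or distance of any of pad_green, pad_blue, pad_red from where it was at the start of the episode above 0.02 m).
It fails at once if the jar, glue stick, lighter or pliers are moved more than 20 mm or tipped over (distance of any of jar, glue, lighter, pliers from where it was at the start of the episode above 0.02 m or angle between any of jar, glue, lighter, pliers's own z axis and vertical above 0.4 rad).
It also fails if it takes over 48 s, if anything falls off the work surface, if the arm or the gripper's body presses on something with over 40 N, if the wrist force passes 120 N, or if a joint passes its speed limit or range.

## Working session

There is one attempt and no reset: what is moved stays moved. The work goes in short steps, Python scripts to look and compute and a tool call to move; the robot and the scene stay as the last step left them, time stands still between calls to the robot, and variables do not carry over. Pictures are saved under pics/ and viewed, and the job is handed in when it is done.

Besides the shell and the picture viewer there is one more tool, called after ">>>" as name([rows], argument=value, ...), one row to a line, values as JSON. carry_out: Moves the arm, as the interface text tells. Its arguments: {"type":"object","properties":{"commands":{"type":"array","items":{"type":"array","items":{"type":"number"}}},"fingers":{"type":"number"},"grip_force":{"type":"number"}},"required":["commands"]}

```bash
mkdir -p pics
python3 - <<'E'
from plant import r
import cv2
s=r.get_state();print({k:(v if not hasattr(v,'round') else v) for k,v in s.items()})
for n in ["side","top"]:
    p=r.snapshot(n);cv2.imwrite(f"pics/{n}0.png",p["img"])
    print(n,p["extrinsics"],p["intrinsics"],p["k1"])
    for l in ["green_top","blue_top","red_top","jar","glue","lighter","pliers"]:
        print(l,[(round(d["p"],2),[round(float(x),3) for x in d["xyz"]]) for d in r.spot_point(p,l)][:4])
E
```

```text
{'clock': 0.0, 'q': array([ 1.35579479,  0.6899662 , -0.19448568,  1.5663131 ,  0.15732288,
        0.90246797, -0.21507189]), 'qd': array([ 8.10990295e-04, -1.16501772e-03, -1.87981470e-03,  1.55216546e-03,
        3.71001794e-04,  5.44612694e-04, -3.65024461e-05]), 'joint_torque': array([ 7.21799734e-04, -5.27554929e+01, -1.26691740e+00, -1.53430098e+01,
       -5.27141453e-02,  6.57298457e-03,  1.72931022e-04]), 'tool_pos': array([ 0.15368649, -0.60518594,  0.23792864]), 'eef_rot': array([ 9.92265542e-01,  1.24130242e-01, -1.88267874e-04, -8.61254972e-04]), 'contact_force': array([ 0.49982873,  0.13110914, -0.31487937]), 'moment': array([ 0.01856606, -0.00045606,  0.04132053]), 'opening': 1.0011972239562217}
side [[ 0.95057313 -0.20595611  0.2323635   0.37509998]
 [-0.31039748 -0.64960834  0.69401903 -0.66841561]
 [ 0.00800781 -0.73184088 -0.6814285   0.69458188]
 [ 0.          0.          0.          1.        ]] [[485.00220279   0.         249.43229487]
 [  0.         485.00220279 197.89435981]
 [  0.           0.           1.        ]] -0.20243147104012482
green_top [(0.75, [0.
[... 407 characters left out ...]
26  0.14423016  0.41731339]
 [-0.99974118 -0.02179163 -0.00653372 -0.01784019]
 [ 0.00960701 -0.14405809 -0.9895226   1.14669357]
 [ 0.          0.          0.          1.        ]] [[474.54987134   0.         259.96261921]
 [  0.         474.54987134 196.0498752 ]
 [  0.           0.           1.        ]] -0.036937922293408046
green_top [(0.62, [0.579, 0.28, 0.043])]
blue_top [(0.53, [0.576, 0.01, 0.042])]
red_top [(0.87, [0.619, -0.311, 0.041]), (0.59, [0.556, -0.168, 0.044])]
jar [(0.83, [0.71, 0.201, 0.002]), (0.58, [0.401, 0.046, 0.002])]
glue [(0.6, [0.398, 0.045, -0.001]), (0.39, [0.555, -0.172, 0.046])]
lighter [(0.9, [0.407, -0.044, 0.001])]
pliers [(0.86, [0.749, -0.207, -0.003])]
```

View pics/side0.png

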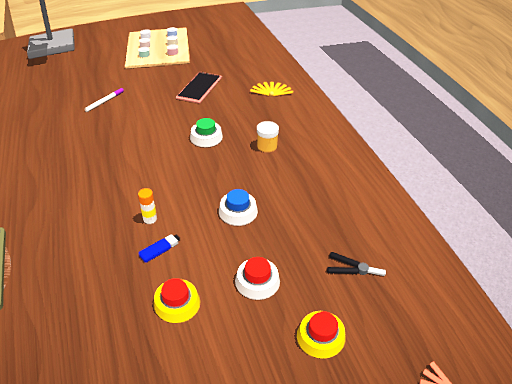

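View pics/top0.png

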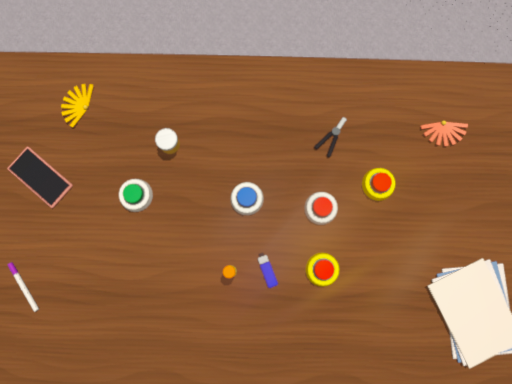

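The red caps in the top view are at (322,208) on a white base, and at (324,269) and (380,183) on yellow bases. pad_red is listed as white, so it must be the one at (322,208), which is (258,271) in the side view. I'll confirm that with a crop and measure the key centres.

```bash
cat > h.py <<'E'
import numpy as np,cv2
def ray(p,u,v,z):
    K=p["intrinsics"];E=p["extrinsics"]
    d=np.array([(u-K[0,2])/K[0,0],(v-K[1,2])/K[1,1]]);s=d.copy()
    for _ in range(20): s=d/(1+p["k1"]*(s@s))
    w=E[:3,:3]@np.array([*s,1]);o=E[:3,3]
    return o+w*(z-o[2])/w[2]
def project(p,X):
    E=p["extrinsics"];c=E[:3,:3].T@(np.array(X)-E[:3,3]);s=c[:2]/c[2];s=s*(1+p["k1"]*(s@s))
    K=p["intrinsics"];return s[0]*K[0,0]+K[0,2],s[1]*K[1,1]+K[1,2]
E
python3 - <<'E'
from plant import r
from h import *
C={"green":(.58,.281),"blue":(.578,.009),"red":(.558,-.17)}
for n in ["top","side"]:
    p=r.snapshot(n);im=p["img"];hsv=cv2.cvtColor(im,cv2.COLOR_BGR2HSV)
    out=[]
    for c,(x,y) in C.items():
        u,v=project(p,(x,y,.044));u0,v0=int(u)-32,int(v)-32
        cr=im[v0:v0+64,u0:u0+64]; h=hsv[v0:v0+64,u0:u0+64].astype(int)
        H=h[...,0];m={"green":(H>50)&(H<85),"blue":(H>100)&(H<125),"red":((H<4)|(H>174))}[c]&(h[...,1]>170)&(h[...,2]>90)
        # bright top face only, largest component
        k,l,st,ce=cv2.connectedComponentsWithStats(m.astype(np.uint8))
        # label nearest middle
        i=1+np.argmax(st[1:,4]-5*np.hypot(*(ce[1:]-32).T))
        V=h[...,2][l==i];print(n,c,st[i],np.percentile(V,[5,25,50,75,95]))
        t=np.percentile(V,75)*.88; top=(l==i)&(h[...,2]>t)
        b,a=np.nonzero(top);uu=u0+(a.min()+a.max())/2;vv=v0+(b.min()+b.max())/2
        print("  top face",top.sum(),uu,vv,ray(p,uu,vv,.044).round(4),"all",ray(p,u0+ce[i][0],v0+ce[i][1],.044).round(4))
        out.append(cv2.resize(cr,(256,256),interpolation=cv2.INTER_CUBIC))
    cv2.imwrite(f"pics/crop_{n}.png",np.hstack(out))
E
```

```text
top green [ 27  25  18  18 264] [143.3 189.  190.  190.  191. ]
  top face 239 132.0 193.0 [0.5787 0.2758 0.044 ] all [0.5781 0.2744 0.044 ]
top blue [26 26  7  8 29] [209. 210. 210. 210. 211.]
  top face 29 242.0 192.5 [0.5855 0.0173 0.044 ] all [0.587  0.0179 0.044 ]Traceback (most recent call last):
  File "<stdin>", line 14, in <module>
    return _wrapfunc(a, 'argmax', axis=axis, out=out, **kwds)
    return bound(*args, **kwds)
ValueError: attempt to get argmax of an empty sequence
```

Run:
```python
from plant import r
from h import *
C={"green":(.58,.281),"blue":(.578,.009),"red":(.558,-.17)}
for n in ["top","side"]:
    p=r.snapshot(n);im=p["img"];hsv=cv2.cvtColor(im,cv2.COLOR_BGR2HSV)
    out=[]
    for c,(x,y) in C.items():
        u,v=project(p,(x,y,.044));u0,v0=int(u)-24,int(v)-24
        cr=im[v0:v0+48,u0:u0+48]; f=cr.astype(int);k={"blue":0,"green":1,"red":2}[c]
        o=np.max(np.delete(f,k,2),2); m=(f[...,k]>1.5*o)&(f[...,k]>130)
        a0,b0=np.meshgrid(range(48),range(48)); m&=np.hypot(a0-24,b0-24)<16
        V=f[...,k][m];t=np.percentile(V,60)*.9;top=m&(f[...,k]>t)
        b,a=np.nonzero(top);uu=u0+(a.min()+a.max())/2;vv=v0+(b.min()+b.max())/2
        print(n,c,m.sum(),top.sum(),uu,vv,"box",ray(p,uu,vv,.044).round(4),"cent",ray(p,u0+a.mean(),v0+b.mean(),.044).round(4),a.max()-a.min()+1,b.max()-b.min()+1)
        big=cv2.resize(cr,(256,256),interpolation=cv2.INTER_CUBIC);cv2.drawMarker(big,(int((uu-u0+.5)*256/48),int((vv-v0+.5)*256/48)),(0,0,0),0,12)
        out.append(big)
    cv2.imwrite(f"pics/crop_{n}.png",np.hstack(out))
```

```text
top green 279 254 131.5 192.5 box [0.5798 0.277  0.044 ] cent [0.5799 0.2767 0.044 ] 18 18
top blue 263 243 246.5 196.0 box [0.5775 0.0065 0.044 ] cent [0.5773 0.0071 0.044 ] 18 17
top red 335 264 323.0 205.5 box [ 0.5589 -0.1734  0.044 ] cent [ 0.5586 -0.1731  0.044 ] 19 18
side green 250 156 205.0 123.0 box [0.5774 0.2743 0.044 ] cent [0.5775 0.2744 0.044 ] 19 11
side blue 416 280 237.5 196.5 box [0.5757 0.0051 0.044 ] cent [0.5757 0.0048 0.044 ] 22 16
side red 726 455 257.5 268.0 box [ 0.5555 -0.1773  0.044 ] cent [ 0.5564 -0.1761  0.044 ] 26 23
```

View pics/crop_top.png

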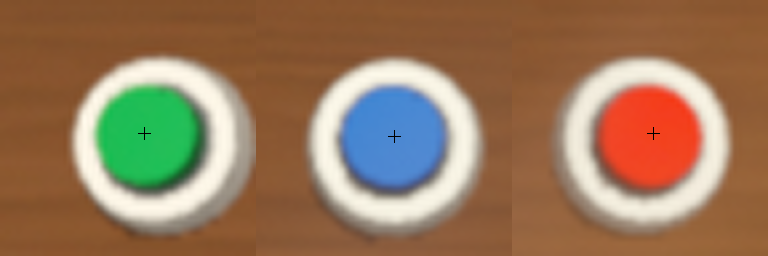

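View pics/crop_side.png

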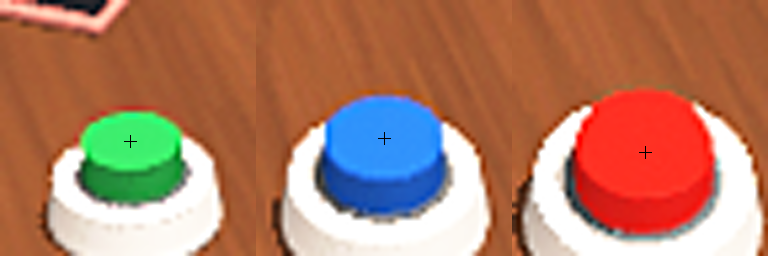

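The crops show white pads around all three keys, so the red key at top (322,208) is the right one. Its look-alikes have yellow bases. The two cameras agree to about 4 mm: green (0.579, 0.276), blue (0.577, 0.006), red (0.557, -0.175). I'll shut the fingers, square the tool and swing over in two legs.

>>> carry_out([
  [0.04,-0.017,0,0,0,3],
  [0.08,-0.034,0,0,0,6],
  [0.12,-0.051,0,0,0,9],
  [0.16,-0.069,0,0,0,12],
  [0.2,-0.086,0,0,0,14.3],
  [0.24,-0.103,0,0,0,14.3],
  [0.28,-0.12,0,0,0,14.3],
  [0.32,-0.137,0,0,0,14.3],
  [0.347,-0.149,0,0,0,14.3],
  [0.347,-0.149,0,0,0,14.3],
  [0.347,-0.149,0,0,0,14.3],
], fingers=255, grip_force=20)

```text
clock: 2.05
tool_pos: [0.4537, -0.3757, 0.2387]
eef_rot: [1.0, 0.0, -0.0, 0.0]
contact_force: [-0.6, -1.0, 0.0]
opening: 0.025
```

>>> carry_out([
  [0.01,-0.04,0,0,0,0],
  [0.02,-0.085,0,0,0,0],
  [0.03,-0.13,0,0,0,0],
  [0.04,-0.175,0,0,0,0],
  [0.05,-0.22,0,0,0,0],
  [0.06,-0.265,0,0,0,0],
  [0.07,-0.31,0,0,0,0],
  [0.08,-0.355,0,0,0,0],
  [0.09,-0.4,0,0,0,0],
  [0.1,-0.445,0,0,0,0],
  [0.11,-0.49,0,0,0,0],
  [0.115,-0.53,0,0,0,0],
])

```text
clock: 3.25
tool_pos: [0.5699, 0.154, 0.2388]
eef_rot: [1.0, -0.002, 0.001, 0.0]
contact_force: [0.3, -0.0, 0.1]
opening: 0.008
```

>>> carry_out([
  [0.005,-0.04,0.02,0,0,0],
  [0.008,-0.08,0.05,0,0,0],
  [0.01,-0.11,0.09,0,0,0],
  [0.01,-0.122,0.12,0,0,0],
  [0.01,-0.122,0.14,0,0,0],
  [0.01,-0.122,0.15,0,0,0],
  [0.01,-0.122,0.15,0,0,0],
  [0.01,-0.122,0.15,0,0,0],
])

```text
clock: 4.05
tool_pos: [0.5803, 0.2746, 0.0897]
eef_rot: [1.0, -0.001, 0.001, 0.0]
contact_force: [0.1, -0.5, 0.8]
opening: 0.007
```

Run:
```python
from plant import r
from h import *
o=[]
for n in ["top","side"]:
    p=r.snapshot(n);u,v=map(int,project(p,(.58,.275,.06)));o.append(cv2.resize(p["img"][max(0,v-60):v+60,u-60:u+60],(390,390)))
cv2.imwrite("pics/g1.png",np.hstack(o))
```

```text
(no output)
```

View pics/g1.png

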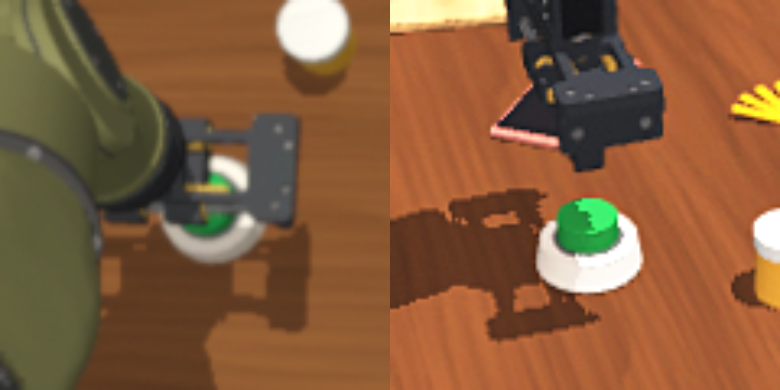

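The shut fingertips are above the green cap, at (590,165) over a cap at (587,222) in the right half of the crop. Now I'll press slowly.

>>> carry_out([
  [0,0,0.015,0,0,0],
  [0,0,0.03,0,0,0],
  [0,0,0.038,0,0,0],
  [0,0,0.042,0,0,0],
  [0,0,0.044,0,0,0],
  [0,0,0.046,0,0,0],
  [0,0,0.048,0,0,0],
  [0,0,0.05,0,0,0],
  [0,0,0.052,0,0,0],
  [0,0,0.054,0,0,0],
  [0,0,0.055,0,0,0],
  [0,0,0.055,0,0,0],
])

```text
clock: 5.35
tool_pos: [0.579, 0.276, 0.0336]
eef_rot: [1.0, -0.0, -0.0, 0.0]
contact_force: [-1.5, -0.3, 2.1]
opening: 0.006
```

>>> carry_out([
  [0,0,0.001,0,0,0],
  [0,0,0.002,0,0,0],
  [0,0,0.003,0,0,0],
  [0,0,0.003,0,0,0],
  [0,0,0.003,0,0,0],
])

```text
clock: 5.85
tool_pos: [0.5791, 0.276, 0.0313]
eef_rot: [1.0, -0.0, 0.0, 0.0]
contact_force: [-3.9, -1.5, 6.9]
opening: 0.009
```

At 31.3 mm the force has risen to 7 N, so the key is on its stop. I'll lift and move to blue, 0.270 m away along y.

>>> carry_out([
  [0,0,-0.01,0,0,0],
  [0,0,-0.04,0,0,0],
  [0,0,-0.07,0,0,0],
  [0,0.04,-0.07,0,0,0],
  [0,0.085,-0.07,0,0,0],
  [-0.001,0.13,-0.07,0,0,0],
  [-0.002,0.175,-0.07,0,0,0],
  [-0.002,0.22,-0.07,0,0,0],
  [-0.002,0.25,-0.07,0,0,0],
  [-0.002,0.27,-0.06,0,0,0],
  [-0.002,0.27,-0.06,0,0,0],
  [-0.002,0.27,-0.06,0,0,0],
])

```text
clock: 7.05
tool_pos: [0.5774, 0.0069, 0.0909]
eef_rot: [1.0, -0.0, 0.0, -0.001]
contact_force: [-0.3, 0.1, 0.6]
opening: 0.001
```

Run:
```python
from plant import r
from h import *
print(r.get_state()["tool_pos"])
p=r.snapshot("side");o=[]
for X in [(.58,.275,.04),(.577,.006,.06)]:
    u,v=map(int,project(p,X));o.append(cv2.resize(p["img"][max(0,v-50):v+50,u-50:u+50],(390,390)))
cv2.imwrite("pics/b1.png",np.hstack(o))
```

```text
[0.57740128 0.00690215 0.0909004 ]
```

View pics/b1.png

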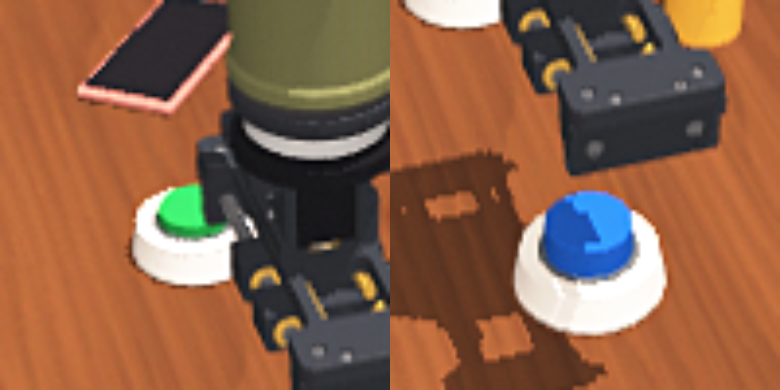

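The green cap at (195,210) in the left half is now flush-low. The blue key is still up, right under the fingers. I'll press blue.

>>> carry_out([
  [0,0,0.015,0,0,0],
  [0,0,0.03,0,0,0],
  [0,0,0.04,0,0,0],
  [0,0,0.044,0,0,0],
  [0,0,0.046,0,0,0],
  [0,0,0.048,0,0,0],
  [0,0,0.05,0,0,0],
  [0,0,0.052,0,0,0],
  [0,0,0.054,0,0,0],
  [0,0,0.056,0,0,0],
  [0,0,0.057,0,0,0],
  [0,0,0.057,0,0,0],
])

```text
clock: 8.3
tool_pos: [0.5769, 0.006, 0.0336]
eef_rot: [1.0, -0.0, -0.0, 0.0]
contact_force: [-2.7, -0.1, 2.7]
opening: 0.003
```

>>> carry_out([
  [0,0,0.001,0,0,0],
  [0,0,0.002,0,0,0],
  [0,0,0.003,0,0,0],
  [0,0,0.003,0,0,0],
  [0,0,0.003,0,0,0],
])

```text
clock: 8.8
tool_pos: [0.5769, 0.006, 0.0312]
eef_rot: [1.0, -0.0, 0.0, 0.0]
contact_force: [-3.2, 0.3, 8.5]
opening: 0.004
```

The key is on its stop at 8.5 N. I'll lift and go to red, with dx -0.019 and dy +0.181.

>>> carry_out([
  [0,0,-0.01,0,0,0],
  [0,0,-0.04,0,0,0],
  [0,0,-0.07,0,0,0],
  [-0.005,0.04,-0.07,0,0,0],
  [-0.01,0.085,-0.07,0,0,0],
  [-0.015,0.13,-0.07,0,0,0],
  [-0.019,0.165,-0.07,0,0,0],
  [-0.019,0.181,-0.065,0,0,0],
  [-0.019,0.181,-0.06,0,0,0],
  [-0.019,0.181,-0.06,0,0,0],
  [-0.019,0.181,-0.06,0,0,0],
])

```text
clock: 9.9
tool_pos: [0.5584, -0.1715, 0.0904]
eef_rot: [1.0, 0.002, -0.0, -0.001]
contact_force: [-0.3, -0.1, -0.5]
opening: 0.002
```

Run:
```python
from plant import r
from h import *
print(r.get_state()["tool_pos"])
p=r.snapshot("side");o=[]
for X in [(.577,.006,.04),(.558,-.174,.06)]:
    u,v=map(int,project(p,X));o.append(cv2.resize(p["img"][max(0,v-50):v+50,u-50:u+50],(390,390)))
cv2.imwrite("pics/r1.png",np.hstack(o))
```

```text
[ 0.5583847  -0.17151198  0.09037579]
```

View pics/r1.png

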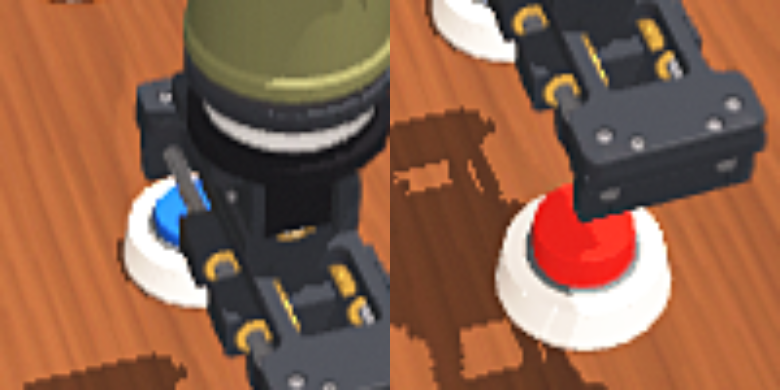

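The blue cap at (180,215) in the left half sits low. The right half shows the red key on its white pad, directly under the tool. I'll press red.

>>> carry_out([
  [0,0,0.015,0,0,0],
  [0,0,0.03,0,0,0],
  [0,0,0.04,0,0,0],
  [0,0,0.044,0,0,0],
  [0,0,0.046,0,0,0],
  [0,0,0.048,0,0,0],
  [0,0,0.05,0,0,0],
  [0,0,0.052,0,0,0],
  [0,0,0.054,0,0,0],
  [0,0,0.056,0,0,0],
  [0,0,0.057,0,0,0],
  [0,0,0.057,0,0,0],
])

```text
clock: 11.15
tool_pos: [0.5576, -0.175, 0.0336]
eef_rot: [1.0, -0.0, -0.0, 0.0]
contact_force: [-2.8, 0.3, 2.1]
opening: 0.004
```

>>> carry_out([
  [0,0,0.001,0,0,0],
  [0,0,0.002,0,0,0],
  [0,0,0.003,0,0,0],
  [0,0,0.003,0,0,0],
  [0,0,0.003,0,0,0],
])

```text
clock: 11.65
tool_pos: [0.5578, -0.1751, 0.0313]
eef_rot: [1.0, -0.0, 0.0, 0.0]
contact_force: [-2.3, 1.3, 7.9]
opening: 0.004
```

I'll lift straight up, then move off to -y so all three pads can be seen.

>>> carry_out([
  [0,0,-0.01,0,0,0],
  [0,0,-0.045,0,0,0],
  [0,0,-0.09,0,0,0],
  [0,0,-0.135,0,0,0],
  [0,0,-0.18,0,0,0],
  [0,0,-0.2,0,0,0],
  [-0.03,0.04,-0.2,0,0,0],
  [-0.06,0.08,-0.2,0,0,0],
  [-0.09,0.12,-0.2,0,0,0],
  [-0.11,0.16,-0.2,0,0,0],
  [-0.13,0.2,-0.2,0,0,0],
  [-0.13,0.2,-0.2,0,0,0],
])

```text
clock: 12.85
tool_pos: [0.4227, -0.3832, 0.2311]
eef_rot: [1.0, -0.007, -0.001, 0.003]
contact_force: [0.7, 0.0, -0.5]
opening: 0.009
```

>>> carry_out([
  [-0.04,0.03,0,0,0,0],
  [-0.08,0.06,0,0,0,0],
  [-0.12,0.09,0,0,0,0],
  [-0.16,0.12,0,0,0,0],
  [-0.2,0.15,0,0,0,0],
  [-0.24,0.19,0,0,0,0],
  [-0.26,0.22,0,0,0,0],
  [-0.26,0.22,0,0,0,0],
  [-0.26,0.22,0,0,0,0],
])

```text
clock: 13.75
tool_pos: [0.1671, -0.5953, 0.2307]
eef_rot: [1.0, -0.001, 0.0, 0.0]
contact_force: [0.5, -0.2, -0.2]
opening: 0.005
```

Run:
```python
from plant import r
from h import *
for n in ["side","top"]:
    p=r.snapshot(n);cv2.imwrite(f"pics/{n}_end.png",p["img"])
    for l in ["pad_green","pad_blue","pad_red","jar","glue","lighter","pliers"]:
        print(n,l,[(round(d["p"],2),[round(float(x),3) for x in d["xyz"]]) for d in r.spot_point(p,l)][:3])
print(r.get_state()["contact_force"],r.get_state()["clock"])
a=cv2.imread("pics/side_end.png")[80:370,120:360];b=cv2.imread("pics/side0.png")[80:370,120:360]
cv2.imwrite("pics/cmp.png",cv2.resize(np.hstack([b,a]),(800,483)))
```

```text
side pad_green [(0.61, [0.58, 0.279, 0.001])]
side pad_blue [(0.67, [0.577, 0.006, -0.002])]
side pad_red [(0.89, [0.409, -0.175, -0.0]), (0.84, [0.557, -0.17, -0.001])]
side jar [(0.66, [0.709, 0.203, 0.0])]
side glue [(0.87, [0.399, 0.037, -0.0])]
side lighter [(0.96, [0.405, -0.043, 0.002])]
side pliers [(0.66, [0.398, 0.038, -0.002])]
top pad_green [(0.18, [0.749, -0.206, -0.004])]
top pad_blue [(0.6, [0.574, 0.012, 0.003])]
top pad_red [(0.89, [0.558, -0.173, 0.005]), (0.61, [0.41, -0.174, 0.002]), (0.56, [0.616, -0.313, -0.002])]
top jar [(0.57, [0.709, 0.202, 0.002])]
top glue []
top lighter [(0.81, [0.401, -0.041, 0.003])]
top pliers [(0.64, [0.745, -0.208, -0.005]), (0.49, [0.4, 0.048, -0.004])]
[-0.49019375 -0.61390747  0.00296049] 14.55
```

View pics/cmp.png

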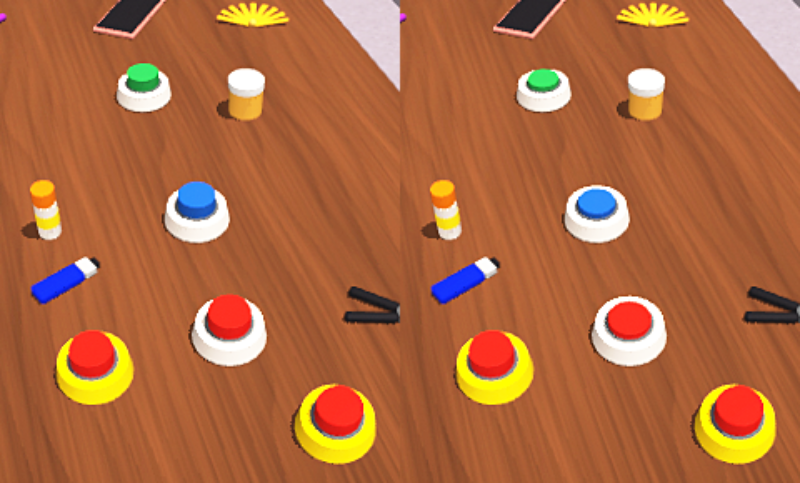

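The right half shows the caps on all three white pads sunk, at (543,80), (597,203) and (629,320). Nothing has shifted, and the yellow look-alikes are still up. I'll hand in.

```bash
python3 -c "
from plant import r
print(r.finish_job())"
```

```text
the job is handed in; nothing more can be done
None
```

I pressed the green, blue and red keys in that order with the shut fingertips, and all three stayed down. Each was pushed onto its stop with a measured 7 to 8.5 N. The arm is parked clear, and I handed the job in at about 14.6 s; it reported no verdict.

- **Keys and objects:** In the final side picture, compared with the first one, all three caps sit low. The pads, jar, glue stick, lighter and pliers look unmoved, though the crop cut off the pliers' tip. Both yellow look-alikes are still up.
- **Positions:** The network positions for the pads and the four objects match the start to within about 6 mm.
- **Network errors in the last check:** In the top view the networks missed the glue stick and reported a low-confidence green pad where the pliers are. In the side view they placed the pliers where the glue stick is. The pictures and the other camera contradict these.

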